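# Change over the oxygen cylinders

## Robot

A 6-joint arm with a two-finger parallel gripper is mounted at the origin on the work surface. World frame = base frame: x ahead of the robot, y to its left, z up, the work surface at z = 0. Lengths are in mm, angles in rad, forces in N, time in s.
With the tool pointing down it reaches from about 275 to 775 mm from the base axis. Payload 14.6 kg.
Tool frame: the origin (TCP) lies where the fingers leave the gripper's body, on its centre line; the fingertips stand 73 mm ahead of it and the grasp point (between the pads) lies 54 mm ahead of it; z points along the fingers, y is the line along which they close (so a half turn about z gives the same grasp; the last joint's range is limited). The gripper opens to 85 mm and grips with 20 to 120 N. Pads are 22 mm wide; open, the fingers measure 114 mm over their backs; the gripper's body (76 mm by 85 mm) begins 54 mm behind the grasp point. The pads swing forward as they close: fully open they stand 13 mm farther back than shut.
Start: joints at [-1.386, 0.263, -0.048, 1.259, 0, 1.415], TCP at [174.976, -494.987, 303.878] pointing down, gripper open.
Joint ranges: [-2.65, 2.65], [-0.89, 1.7], [-1.18, 1.37], [-2.13, 2.11], [-1.35, 1.29], [-3.14, 3.14]. Speed limits (rad/s): [1.89, 1.89, 2.57, 2.79, 3.14, 3.14].

## Interface

Orientations are given as [roll, pitch, yaw] about the fixed x, y, z axes, in that order (R = Rz(yaw) Ry(pitch) Rx(roll)).
In Python, from station import env, viewer gives the robot as it stands.
- The arm moves only by the tool carry_out, never from a script. Its argument "targets" is a list of rows, each an object with "slide": the shift along the tool's x, y, z in mm, a list of three; "rot": the turn, a rotation vector about the tool's x, y, z in rad, a list of three; "hand": the closure, from 0 (fully open) to 1 (shut). A call has 1 to 12 rows; each row is the pose to reach, as a shift and turn from the pose commanded when the call began, along the tool's axes at that moment; what a row does not reach only later rows make up. A row lasts 1/10 s, in which the tool goes at most 50 mm and 8.59 degrees, less where a joint would pass 70% of its speed; a pose out of reach is approached as far as the arm can. A call with a gripper value outside its range is refused whole. The fingers move at their own pace and stop on an object; "newtons" is the grip in N (left out, the last holds). Time passes only in rows, so rows that repeat a pose let the fingers close. It gives the time, the measured TCP pose, the force, the opening and the grip force at its end, in the units of the state.
- env.state(): the state, without advancing time (a new reading comes with each control period).
- viewer.grab_frame(name): name is "side" or "top" or "wrist"; returns a dict with "frame" (480x640x3 uint8, red, green, blue), "camera_matrix" (3x3 intrinsics, pixels), "D" ([k1, k2, p1, p2, k3] as OpenCV has them; the pictures are not rectified), "position" and "rotation" of the camera in the world; the wrist camera has in their place "mount" (4x4, takes a point from camera to tool coordinates, whose origin is the TCP and whose axes are the flange's). Camera axes: x right, y up, looking along -z (the intrinsics and any distortion apply to the point x, -y, -z); pixel columns grow to the right and rows downward; lengths in mm; the calibration is good to about 2 mm. A picture is of the moment at which its call begins: read the wrist's pose just before it. There is no depth.
- env.job_done(): hands the job in; it is judged then, once.
The state is a dict: "t": time; "q": joint angles; "joint_velocities": joint speeds; "joint_efforts": joint torques, N m; "ee_pos": TCP position; "tool_rot": TCP orientation; "contact_force": force on the tool from outside, world axes, zero at the start; "moment": the same for the moment, N m; "finger_gap": finger opening in mm; "grip_force": force on a finger pad.
Only numpy, scipy, OpenCV 4.12 (cv2) and the standard library are available. Lean on these libraries where they do the work, as an engineer would, in place of code of your own. Each camera call takes 0.05 s, during which the arm holds its last target. There are 200 camera calls.

## Task

The small (slimmer, lower) oxygen cylinder is running out: change over to the large one. With a fingertip against the arm of each valve key, and without gripping the keys, push the small cylinder's key clockwise until it is fully shut against its stop, and push the large cylinder's key, which is shut now, slowly counter-clockwise by half a turn to open it. Leave the things on the table alone.

Things in the scene. Friction and masses are not known exactly. Their poses are not given: they have to be found in the camera images.
- small_spindle (a point): Point on the upright axis about which the key of the small cylinder turns, at mid-thickness of the key's arm, 175 mm above the table. The small cylinder is white, 102 mm in diameter, on a fixed floor stand beyond the table's front edge; its shoulder ends about 105 mm below this point. Its regulator with gauge reaches 122 mm from the axis to one side, all at least 45 mm below this point.
- small_arm (a point): Point on the centre line of the key's flat, level steel arm, 70 mm from the axis, at mid-thickness. Arm 16 mm wide, 10 mm thick, ending 105 mm from the axis (round end, 22 mm wide); free space of 40 mm under it. The 29 mm boss on the axis reaches 8 mm above the arm's top. Own axes: x outwards along the arm, y across it (the way it opens), z up.
- small_key (a joint): Turn of the small cylinder's key, rad: 0 = shut, at a hard stop; grows as it opens, counter-clockwise from above, to a stop at 5.5. Stays where it is left; pushing at 70 mm takes about 4 to 6 N. It starts partly open.
- large_spindle (a point): Point on the upright axis about which the key of the large cylinder turns, at mid-thickness of the key's arm, 240 mm above the table. The large cylinder is white, 140 mm in diameter, on a fixed floor stand beyond the table's front edge; its shoulder ends about 105 mm below this point. Its regulator with gauge reaches 122 mm from the axis to one side, all at least 45 mm below this point.
- large_arm (a point): Point on the centre line of the key's flat, level steel arm, 70 mm from the axis, at mid-thickness. Arm 16 mm wide, 10 mm thick, ending 105 mm from the axis (round end, 22 mm wide); free space of 40 mm under it. The 29 mm boss on the axis reaches 8 mm above the arm's top. Own axes: x outwards along the arm, y across it (the way it opens), z up.
- large_key (a joint): Turn of the large cylinder's key, rad: 0 = shut, at a hard stop; grows as it opens, counter-clockwise from above, to a stop at 5.5. Stays where it is left; pushing at 70 mm takes about 4 to 6 N. It starts shut (0). Half a turn is 3.14: the arm then points opposite to its start. Slowly means 0.5 to 1 rad/s, never 2.
- bottle_mid (a point): Centre of a white antiseptic bottle, 60 mm in diameter and 130 mm high, standing loose on the table near its front edge: not to be moved.
- mask_mid (a point): Centre of a clear cone-shaped face mask, 92 mm in diameter and 90 mm high, standing loose on the table near its front edge: not to be moved.
- tape_mid (a point): Centre of a pale roll of tape, 90 mm in diameter and 25 mm high, lying loose on the table near its front edge: not to be moved.

How it is judged (in metres and radians):
At the end, for the whole second after the job is handed in: The small cylinder's key is within 0.09 rad (5 degrees) of its shut stop, the large cylinder's key stands at half a turn open (3.14 rad) within 0.5 rad, both at rest, and bottle, mask and tape are within 30 mm of where they stood (value of joint small_key below 0.09 rad and value of joint large_key between 2.64 and 3.64 rad and velocity of joint small_key between -0.05 and 0.05 rad/s and velocity of joint large_key between -0.05 and 0.05 rad/s and distance of each of bottle_mid, mask_mid, tape_mid from where it was at the start of the episode below 0.03 m); the robot touches nothing.
It fails at once if the arm of a key is taken between the two fingers (gripped) instead of pushed ((y of the grasp point in the frame of small_arm between -0.008 and 0.008 m and z of the grasp point in the frame of small_arm between -0.03 and 0.01 m and x of the grasp point in the frame of small_arm between -0.055 and 0.035 m) or (y of the grasp point in the frame of large_arm between -0.008 and 0.008 m and z of the grasp point in the frame of large_arm between -0.03 and 0.01 m and x of the grasp point in the frame of large_arm between -0.055 and 0.035 m)).
It fails at once if the large cylinder's valve is opened fast (over 2 rad/s) (velocity of joint large_key above 2 rad/s).
It fails at once if the bottle, mask or tape is shifted or lifted by more than 30 mm (distance of any of bottle_mid, mask_mid, tape_mid from where it was at the start of the episode above 0.03 m).
It also fails if it takes over 64 s, if anything falls off the work surface, if the arm or the gripper's body presses on something with over 40 N, if the wrist force passes 120 N, or if a joint passes its speed limit or range.

## Working session

There is one attempt and no reset: what is moved stays moved. The work goes in short steps, Python scripts to look and compute and a tool call to move; the robot and the scene stay as the last step left them, time stands still between calls to the robot, and variables do not carry over. Pictures are saved under pics/ and viewed, at most 10 in all, crops included, and the job is handed in when it is done.

Besides the shell and the picture viewer there is one more tool, called after "Request:" in YAML: its name, and indented under it one key for each argument. carry_out: Moves the arm, as the interface text tells. Its arguments: {"type":"object","properties":{"targets":{"type":"array","items":{"type":"object","properties":{"slide":{"type":"array","items":{"type":"number"}},"rot":{"type":"array","items":{"type":"number"}},"hand":{"type":"number"}}}},"newtons":{"type":"number"}},"required":["targets"]}

```bash
ls; mkdir -p pics
cat > h.py <<'E'
import numpy as np, cv2
from station import env, viewer
from scipy.spatial.transform import Rotation as Rn
def grab(n):
    s=env.state(); f=viewer.grab_frame(n); f['s']=s
    if 'mount' in f:
        M=np.array(f['mount']); Rt=Rn.from_euler('xyz',s['tool_rot']).as_matrix()
        f['rotation']=Rt@M[:3,:3]; f['position']=np.array(s['ee_pos'])+Rt@M[:3,3]
    return f
def ray(f,uv):
    p=cv2.undistortPoints(np.array([[uv]],float),np.array(f['camera_matrix']),np.array(f['D'],float))[0,0]
    d=np.array(f['rotation'])@np.array([p[0],-p[1],-1]); return np.array(f['position'],float),d
def plane(f,uv,z):
    o,d=ray(f,uv); return o+d*(z-o[2])/d[2]
def proj(f,P):
    R=np.array(f['rotation']); c=R.T@(np.array(P,float)-np.array(f['position'])); c=c*[1,-1,-1]
    return cv2.projectPoints(c.reshape(1,1,3),np.zeros(3),np.zeros(3),np.array(f['camera_matrix']),np.array(f['D'],float))[0].ravel()
def save(f,n): cv2.imwrite('pics/'+n+'.png',cv2.cvtColor(f['frame'],cv2.COLOR_RGB2BGR))
E
python3 - <<'E'
from h import *
import pickle
fs={n:grab(n) for n in('side','top','wrist')}
for n,f in fs.items(): save(f,n+'0'); print(n,f['position'],f['camera_matrix'][0],np.array(f['rotation']).round(2).tolist())
pickle.dump(fs,open('f0.pkl','wb')); s=env.state(); print(s)
cv2.imwrite('pics/both0.png',cv2.cvtColor(np.hstack([cv2.resize(fs[n]['frame'],(400,300)) for n in('side','wrist')]),cv2.COLOR_RGB2BGR))
E
```

```text
pics
side [312.63344648 545.37393933 504.38824361] [460.34239929   0.         319.49718898] [1.02, 0.01, -2.81]
top [360.38457058  23.29213787 815.79932559] [447.66915789   0.         315.3135963 ] [0.19, -0.02, -1.56]
wrist [ 253.78552761 -466.97557015  374.32514437] [403.10380056   0.         312.53243885] [[0.34, 0.89, 0.31], [-0.94, 0.32, 0.11], [-0.0, -0.32, 0.95]]
{'t': 0.15, 'q': array([-1.38627682e+00,  2.63412565e-01, -4.87800120e-02,  1.25937163e+00,
        1.56193854e-05,  1.41548775e+00]), 'joint_velocities': array([ 5.76623000e-04, -2.57554890e-05,  7.45843456e-04,  1.68069190e-03,
       -4.12873277e-04, -1.23723316e-03]), 'joint_efforts': array([ 1.48099050e-03, -6.37826800e+01,  3.84648943e+01,  1.06878128e-02,
       -1.48904714e-04,  1.33953682e-05]), 'ee_pos': array([ 174.96373868, -494.83966138,  303.53987314]), 'tool_rot': array([-3.14083643e+00, -1.34210729e-04,  3.39828027e-01]), 'contact_force': array([-0.04409119, -0.07589095,  0.31187168]), 'moment': array([-0.01519154, -0.06986089, -0.00054069]), 'grip_force': 0.0, 'finger_gap': 85.37988192085652}
```

View pics/top0.png

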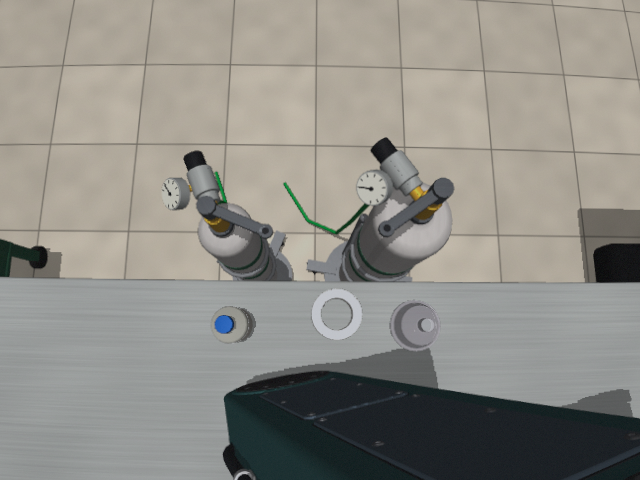

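View pics/side0.png

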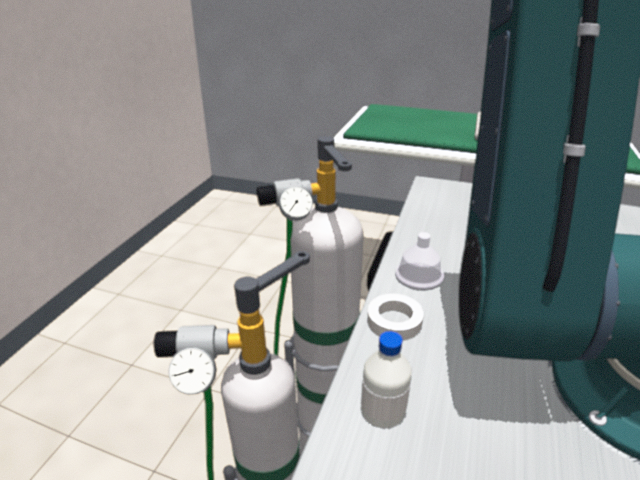

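The top view shows the small key's boss at about (207,205) with its arm end at (266,231), and the large key's boss at (441,188) with its arm end at (386,230). The bottle is at (230,324), the tape at (336,314) and the mask at (414,325). The side view shows the same keys, with the small boss at (247,290) and the large boss at (325,148).

```bash
sed -i "s/^    return f$/    elif np.ndim(f['rotation'])==1: f['rotation']=Rn.from_euler('xyz',f['rotation']).as_matrix()\n    return f/" h.py
python3 - <<'E'
from h import *
import pickle
fs=pickle.load(open('f0.pkl','rb'))
for n in('side','top'): fs[n]['rotation']=Rn.from_euler('xyz',fs[n]['rotation']).as_matrix()
pickle.dump(fs,open('f0.pkl','wb'))
t=fs['top'];s=fs['side']
K={}
for n,b,e,z in(('small',(207,205),(266,231),175),('large',(441,188),(386,230),240)):
    B=plane(t,b,z+13);E=plane(t,e,z+5); K[n]=B
    print(n,B.round(1),E.round(1),'len',np.hypot(*(E-B)[:2]).round(1),'ang',np.arctan2(*(E-B)[1::-1]).round(3),'side proj',proj(s,B).round(),proj(s,E).round())
for n,p,z in(('bottle',(224,324),130),('tape',(336,314),25),('mask',(427,325),90)): P=plane(t,p,z);print(n,P.round(),proj(s,P).round())
print('edge',plane(t,(336,282),0))
# gauge
for n,p,z in(('sg',(195,158),130),('sgauge',(174,194),120),('lg',(382,148),195),('lgauge',(371,187),190)): print(n,plane(t,p,z).round())
im=cv2.cvtColor(t['frame'],cv2.COLOR_RGB2BGR)[120:260,140:480]
cv2.imwrite('pics/top_crop.png',cv2.resize(im,None,fx=2.3,fy=2.3,interpolation=cv2.INTER_CUBIC))
E
```

```text
small [534.2 166.6 188. ] [498.3  80.6 180. ] len 93.2 ang -1.966 side proj [246. 281.] [302. 254.]
large [ 543.8 -156.2  253. ] [487.4 -82.4 245. ] len 92.9 ang 2.223 side proj [326. 138.] [346. 163.]
bottle [365. 145. 130.] [390. 337.]
tape [385. -32.  25.] [395. 310.]
mask [ 366. -174.   90.] [424. 234.]
edge [443.51857763 -33.49195938   0.        ]
sg [629. 204. 130.]
sgauge [571. 237. 120.]
lg [623. -89. 195.]
lgauge [564. -72. 190.]
```

View pics/top_crop.png

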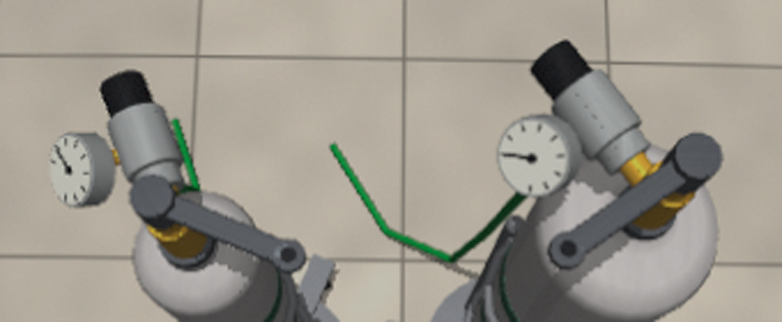

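```bash
cat >> h.py <<'E'
def rows(targets):
    "world (x,y,z,yaw) -> slide/rot rows from the present pose (tool straight down)"
    s=env.state(); R=Rn.from_euler('xyz',s['tool_rot']).as_matrix(); p=np.array(s['ee_pos']); y0=s['tool_rot'][2]
    print('t',round(s['t'],2),'p',p.round(1),'rot',np.round(s['tool_rot'],3),'F',np.round(s['contact_force'],1),'q6',s['q'][5].round(2))
    for x,y,z,w in targets:
        d=R.T@(np.array([x,y,z])-p); a=(w-y0+np.pi)%(2*np.pi)-np.pi
        print(d.round(0).astype(int).tolist(),[0,0,round(-a,2)])
S=np.array([534.2,166.6]);L=np.array([543.8,-156.2]); A0S=-1.966; A0L=2.223
def pegS(a,off,r=70):
    "off along +y of arm (opening side); returns x,y,z,yaw"
    u=np.array([np.cos(a),np.sin(a)]);v=np.array([-u[1],u[0]]);c=S+r*u+off*v; return c[0],c[1],175+51,a+np.pi/2+np.pi
def pegL(a,off,r=70):
    u=np.array([np.cos(a),np.sin(a)]);v=np.array([-u[1],u[0]]);c=L+r*u+off*v; return c[0],c[1],240+51,a-np.pi/2
E
python3 - <<'E'
from h import *
x,y,z,w=pegS(A0S,40); print(x,y,w)
rows([(300,-200,350,1.5),(400,-100,350,2.0),(x,y,350,w)])
E
```

```text
544.1669948695069 86.5958812730793 2.7463889803846895
t 0.15 p [ 175.  -494.8  303.5] rot [-3.141 -0.     0.34 ] F [-0.  -0.1  0.3] q6 1.42
[216, -236, -46] [0, 0, np.float64(-1.16)]
[344, -297, -46] [0, 0, np.float64(-1.66)]
[542, -425, -46] [0, 0, np.float64(-2.41)]
```

Request:
carry_out:
  targets:
    - {"slide": [40, -50, -46], "rot": [0, 0, -0.15], "hand": 1}
    - {"slide": [80, -100, -46], "rot": [0, 0, -0.3], "hand": 1}
    - {"slide": [120, -140, -46], "rot": [0, 0, -0.45], "hand": 1}
    - {"slide": [160, -180, -46], "rot": [0, 0, -0.6], "hand": 1}
    - {"slide": [200, -220, -46], "rot": [0, 0, -0.75], "hand": 1}
    - {"slide": [240, -250, -46], "rot": [0, 0, -0.9], "hand": 1}
    - {"slide": [280, -270, -46], "rot": [0, 0, -1.05], "hand": 1}
    - {"slide": [320, -290, -46], "rot": [0, 0, -1.2], "hand": 1}
    - {"slide": [344, -297, -46], "rot": [0, 0, -1.35], "hand": 1}
    - {"slide": [344, -297, -46], "rot": [0, 0, -1.5], "hand": 1}
    - {"slide": [344, -297, -46], "rot": [0, 0, -1.65], "hand": 1}
    - {"slide": [344, -297, -46], "rot": [0, 0, -1.65], "hand": 1}

```text
t: 1.35
ee_pos: [400.6, -99.7, 349.6]
tool_rot: [-3.141, -0.0, 1.994]
contact_force: [0.4, -0.2, 0.0]
finger_gap: -0.0
grip_force: 0.0
```

Run:
```python
from h import *
x,y,z,w=pegS(A0S,40)
rows([(x,y,350,w),(x,y,300,w)])
print(env.state()['finger_gap'])
f=grab('wrist'); save(f,'wrist1')
for P in ((*S,188),(*(S+94*np.array([np.cos(A0S),np.sin(A0S)])),180),(*L,253),(*(L+94*np.array([np.cos(A0L),np.sin(A0L)])),245)): print(proj(f,P).round())
```

```text
t 1.35 p [400.6 -99.7 349.6] rot [-3.141 -0.     1.994] F [ 0.4 -0.2  0. ] q6 0.71
[111, 207, 0] [0, 0, np.float64(-0.75)]
[111, 207, 50] [0, 0, np.float64(-0.75)]
-0.03146693375808804
[ 768. -101.]
[609.  30.]
[503. 470.]
[485. 320.]
```

View pics/wrist1.png

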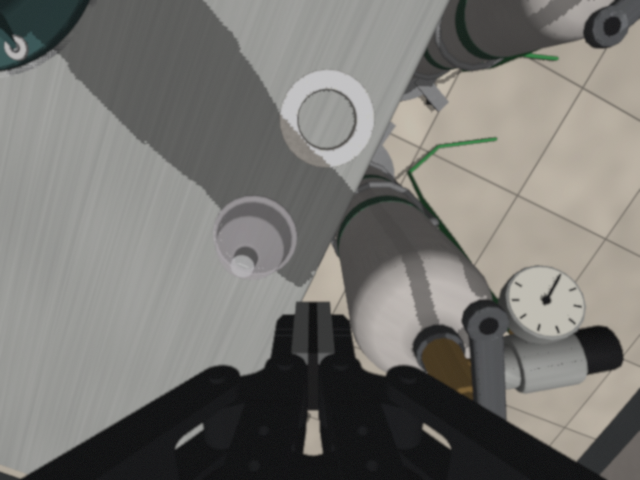

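The wrist view confirms the calibration. The large arm's end hole is at (486,323) against (485,320) predicted, and the small one's is at (605,25) against (609,30). I'll go on to the small key.

Request:
carry_out:
  targets:
    - {"slide": [22, 41, 0], "rot": [0, 0, -0.15]}
    - {"slide": [44, 82, 0], "rot": [0, 0, -0.3]}
    - {"slide": [66, 124, 0], "rot": [0, 0, -0.45]}
    - {"slide": [88, 165, 0], "rot": [0, 0, -0.6]}
    - {"slide": [111, 207, 0], "rot": [0, 0, -0.75]}
    - {"slide": [111, 207, 0], "rot": [0, 0, -0.75]}
    - {"slide": [111, 207, 40], "rot": [0, 0, -0.75]}
    - {"slide": [111, 207, 80], "rot": [0, 0, -0.75]}
    - {"slide": [111, 207, 110], "rot": [0, 0, -0.75]}
    - {"slide": [111, 207, 124], "rot": [0, 0, -0.75]}
    - {"slide": [111, 207, 124], "rot": [0, 0, -0.75]}
    - {"slide": [111, 207, 124], "rot": [0, 0, -0.75]}

```text
validation failed for argument at $.ta...
```

Run:
```python
from h import *
rows([pegS(A0S-d,19+(21 if d<0 else 0)) for d in (-.01,0,.1,.2,.3,.4,.5,.6,.7,.8,.9,1.)])
```

```text
t 1.4 p [ 400.3 -100.1  349.7] rot [-3.141 -0.     1.988] F [-0.1 -0.1  0.4] q6 0.71
[112, 208, 124] [0, 0, np.float64(-0.77)]
[128, 193, 124] [0, 0, np.float64(-0.76)]
[132, 187, 124] [0, 0, np.float64(-0.66)]
[136, 181, 124] [0, 0, np.float64(-0.56)]
[141, 176, 124] [0, 0, np.float64(-0.46)]
[147, 172, 124] [0, 0, np.float64(-0.36)]
[153, 168, 124] [0, 0, np.float64(-0.26)]
[160, 164, 124] [0, 0, np.float64(-0.16)]
[166, 162, 124] [0, 0, np.float64(-0.06)]
[173, 160, 124] [0, 0, np.float64(0.04)]
[181, 159, 124] [0, 0, np.float64(0.14)]
[188, 158, 124] [0, 0, np.float64(0.24)]
```

Request:
carry_out:
  targets:
    - {"slide": [22, 41, 0], "rot": [0, 0, -0.15], "hand": 1}
    - {"slide": [44, 82, 0], "rot": [0, 0, -0.3], "hand": 1}
    - {"slide": [66, 124, 0], "rot": [0, 0, -0.45], "hand": 1}
    - {"slide": [88, 165, 0], "rot": [0, 0, -0.6], "hand": 1}
    - {"slide": [111, 207, 0], "rot": [0, 0, -0.75], "hand": 1}
    - {"slide": [111, 207, 0], "rot": [0, 0, -0.75], "hand": 1}
    - {"slide": [111, 207, 40], "rot": [0, 0, -0.75], "hand": 1}
    - {"slide": [111, 207, 80], "rot": [0, 0, -0.75], "hand": 1}
    - {"slide": [111, 207, 110], "rot": [0, 0, -0.75], "hand": 1}
    - {"slide": [111, 207, 124], "rot": [0, 0, -0.75], "hand": 1}
    - {"slide": [111, 207, 124], "rot": [0, 0, -0.75], "hand": 1}
    - {"slide": [111, 207, 124], "rot": [0, 0, -0.75], "hand": 1}

```text
t: 2.6
ee_pos: [544.3, 84.5, 226.6]
tool_rot: [3.141, 0.0, 2.736]
contact_force: [-0.1, -0.9, 0.6]
finger_gap: -0.1
grip_force: 0.0
```

Run:
```python
from h import *
rows([pegS(A0S-d,19) for d in (0,.1,.2,.3,.4,.5,.6,.7,.8,.9,1.)])
```

```text
t 2.6 p [544.3  84.5 226.6] rot [3.141 0.    2.736] F [-0.1 -0.9  0.6] q6 0.41
[22, 2, 1] [0, 0, np.float64(-0.01)]
[29, 0, 1] [0, 0, np.float64(0.09)]
[36, -1, 1] [0, 0, np.float64(0.19)]
[43, -1, 1] [0, 0, np.float64(0.29)]
[51, -1, 1] [0, 0, np.float64(0.39)]
[58, 1, 1] [0, 0, np.float64(0.49)]
[65, 3, 1] [0, 0, np.float64(0.59)]
[72, 5, 1] [0, 0, np.float64(0.69)]
[78, 9, 1] [0, 0, np.float64(0.79)]
[84, 13, 1] [0, 0, np.float64(0.89)]
[90, 17, 1] [0, 0, np.float64(0.99)]
```

Request:
carry_out:
  targets:
    - {"slide": [8, 1, 0], "rot": [0, 0, 0], "hand": 1}
    - {"slide": [16, 2, 0], "rot": [0, 0, 0], "hand": 1}
    - {"slide": [22, 2, 0], "rot": [0, 0, 0], "hand": 1}
    - {"slide": [26, 1, 0], "rot": [0, 0, 0.05], "hand": 1}
    - {"slide": [29, 0, 0], "rot": [0, 0, 0.09], "hand": 1}
    - {"slide": [33, -1, 0], "rot": [0, 0, 0.14], "hand": 1}
    - {"slide": [36, -1, 0], "rot": [0, 0, 0.19], "hand": 1}
    - {"slide": [40, -1, 0], "rot": [0, 0, 0.24], "hand": 1}
    - {"slide": [43, -1, 0], "rot": [0, 0, 0.29], "hand": 1}
    - {"slide": [47, -1, 0], "rot": [0, 0, 0.34], "hand": 1}
    - {"slide": [51, -1, 0], "rot": [0, 0, 0.39], "hand": 1}

```text
t: 3.7
ee_pos: [497.2, 104.5, 226.6]
tool_rot: [3.14, 0.002, 2.348]
contact_force: [6.1, -1.4, -1.3]
finger_gap: 0.3
grip_force: 2.1
```

Run:
```python
from h import *
rows([pegS(A0S-d,19) for d in (.4,.5,.6,.7,.8,.9,1.,1.1,1.2)])
```

```text
t 3.7 p [497.2 104.5 226.6] rot [3.140e+00 2.000e-03 2.348e+00] F [ 6.1 -1.4 -1.3] q6 0.84
[-1, 0, 1] [0, 0, np.float64(0.0)]
[7, -2, 1] [0, 0, np.float64(0.1)]
[14, -2, 1] [0, 0, np.float64(0.2)]
[21, -3, 1] [0, 0, np.float64(0.3)]
[28, -2, 1] [0, 0, np.float64(0.4)]
[35, -1, 1] [0, 0, np.float64(0.5)]
[42, 1, 1] [0, 0, np.float64(0.6)]
[49, 4, 1] [0, 0, np.float64(0.7)]
[55, 8, 1] [0, 0, np.float64(0.8)]
```

Request:
carry_out:
  targets:
    - {"slide": [3, -1, 0], "rot": [0, 0, 0.05], "hand": 1}
    - {"slide": [7, -2, 0], "rot": [0, 0, 0.1], "hand": 1}
    - {"slide": [10, -2, 0], "rot": [0, 0, 0.15], "hand": 1}
    - {"slide": [14, -2, 0], "rot": [0, 0, 0.2], "hand": 1}
    - {"slide": [18, -3, 0], "rot": [0, 0, 0.25], "hand": 1}
    - {"slide": [21, -3, 0], "rot": [0, 0, 0.3], "hand": 1}
    - {"slide": [25, -2, 0], "rot": [0, 0, 0.35], "hand": 1}
    - {"slide": [28, -2, 0], "rot": [0, 0, 0.4], "hand": 1}

```text
t: 4.5
ee_pos: [475.5, 122.8, 226.4]
tool_rot: [3.141, 0.002, 1.948]
contact_force: [2.0, -4.8, 1.4]
finger_gap: 0.2
grip_force: 2.2
```

Run:
```python
from h import *
rows([pegS(A0S-d,19) for d in (.8,.9,1.,1.1,1.2,1.3,1.4,1.5,1.6)])
f=grab('side'); save(f,'side1')
```

```text
t 4.5 p [475.5 122.8 226.4] rot [3.141e+00 2.000e-03 1.948e+00] F [ 2.  -4.8  1.4] q6 1.28
[0, 1, 0] [0, 0, np.float64(0.0)]
[7, -1, 0] [0, 0, np.float64(0.1)]
[14, -2, 0] [0, 0, np.float64(0.2)]
[22, -2, 0] [0, 0, np.float64(0.3)]
[29, -1, 0] [0, 0, np.float64(0.4)]
[36, 0, 0] [0, 0, np.float64(0.5)]
[43, 2, 0] [0, 0, np.float64(0.6)]
[50, 5, 0] [0, 0, np.float64(0.7)]
[56, 8, 0] [0, 0, np.float64(0.8)]
```

Request:
carry_out:
  targets:
    - {"slide": [3, -1, 0], "rot": [0, 0, 0.04], "hand": 1}
    - {"slide": [6, -1.4, 0], "rot": [0, 0, 0.08], "hand": 1}
    - {"slide": [8.5, -1.8, 0], "rot": [0, 0, 0.12], "hand": 1}

```text
t: 4.85
ee_pos: [470.7, 129.9, 226.3]
tool_rot: [3.141, 0.001, 1.829]
contact_force: [-0.1, -5.9, 2.0]
finger_gap: 0.2
grip_force: 2.3
```

View pics/side1.png

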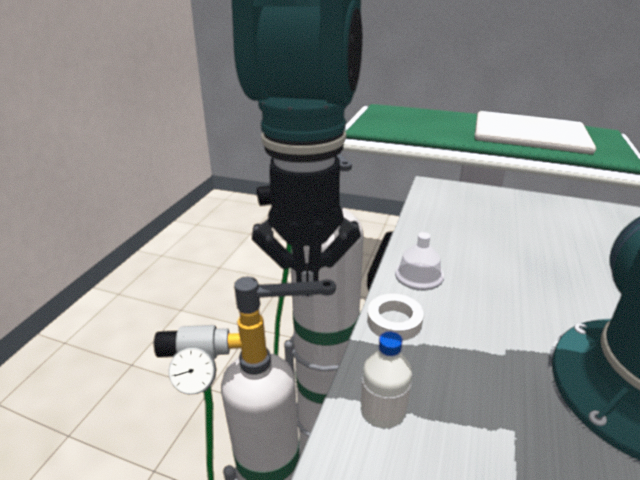

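The side view shows the closed fingers behind the small key's arm, from (247,290) to (328,287), pushing it as meant. The bottle, tape and mask have not moved. I'll carry on in short steps.

Request:
carry_out:
  targets:
    - {"slide": [3, -1, 0], "rot": [0, 0, 0.04], "hand": 1}
    - {"slide": [6, -1.4, 0], "rot": [0, 0, 0.08], "hand": 1}
    - {"slide": [8.5, -1.8, 0], "rot": [0, 0, 0.12], "hand": 1}

```text
t: 5.15
ee_pos: [466.6, 137.7, 226.2]
tool_rot: [3.141, 0.001, 1.709]
contact_force: [-1.8, -5.4, 2.3]
finger_gap: 0.1
grip_force: 2.3
```

Request:
carry_out:
  targets:
    - {"slide": [3, -1, 0], "rot": [0, 0, 0.04], "hand": 1}
    - {"slide": [6, -1.4, 0], "rot": [0, 0, 0.08], "hand": 1}
    - {"slide": [8.5, -1.8, 0], "rot": [0, 0, 0.12], "hand": 1}

```text
t: 5.45
ee_pos: [463.5, 145.9, 226.2]
tool_rot: [-3.141, 0.001, 1.589]
contact_force: [-2.3, -4.7, 1.9]
finger_gap: 0.1
grip_force: 2.3
```

Request:
carry_out:
  targets:
    - {"slide": [3, -1, 0], "rot": [0, 0, 0.04], "hand": 1}
    - {"slide": [6, -1.4, 0], "rot": [0, 0, 0.08], "hand": 1}
    - {"slide": [8.5, -1.8, 0], "rot": [0, 0, 0.12], "hand": 1}

```text
t: 5.75
ee_pos: [461.4, 154.3, 226.1]
tool_rot: [-3.141, 0.001, 1.469]
contact_force: [-2.5, -4.7, 3.5]
finger_gap: 0.1
grip_force: 2.3
```

Request:
carry_out:
  targets:
    - {"slide": [3, -1, 0], "rot": [0, 0, 0.04], "hand": 1}
    - {"slide": [6, -1.4, 0], "rot": [0, 0, 0.08], "hand": 1}
    - {"slide": [8.5, -1.8, 0], "rot": [0, 0, 0.12], "hand": 1}

```text
t: 6.05
ee_pos: [460.3, 163.0, 226.0]
tool_rot: [-3.141, 0.001, 1.349]
contact_force: [-3.1, -4.4, 1.8]
finger_gap: 0.3
grip_force: 2.3
```

Request:
carry_out:
  targets:
    - {"slide": [3, -1, 0], "rot": [0, 0, 0.04], "hand": 1}
    - {"slide": [6, -1.4, 0], "rot": [0, 0, 0.08], "hand": 1}
    - {"slide": [8.5, -1.8, 0], "rot": [0, 0, 0.12], "hand": 1}

```text
t: 6.35
ee_pos: [460.4, 171.7, 226.0]
tool_rot: [-3.141, 0.001, 1.229]
contact_force: [-4.5, -4.1, 1.7]
finger_gap: -0.3
grip_force: 2.3
```

Request:
carry_out:
  targets:
    - {"slide": [3, -1, 0], "rot": [0, 0, 0.04], "hand": 1}
    - {"slide": [6, -1.4, 0], "rot": [0, 0, 0.08], "hand": 1}
    - {"slide": [8.5, -1.8, 0], "rot": [0, 0, 0.12], "hand": 1}

```text
t: 6.65
ee_pos: [461.4, 180.4, 225.9]
tool_rot: [-3.141, 0.001, 1.109]
contact_force: [-5.0, -2.2, 1.7]
finger_gap: -0.2
grip_force: 2.4
```

Request:
carry_out:
  targets:
    - {"slide": [3, -1, 0], "rot": [0, 0, 0.04], "hand": 1}
    - {"slide": [6, -1.4, 0], "rot": [0, 0, 0.08], "hand": 1}
    - {"slide": [8.5, -1.8, 0], "rot": [0, 0, 0.12], "hand": 1}

```text
t: 6.95
ee_pos: [463.5, 188.8, 225.9]
tool_rot: [-3.141, 0.001, 0.989]
contact_force: [-4.9, -2.7, 2.5]
finger_gap: 0.3
grip_force: 2.4
```

Request:
carry_out:
  targets:
    - {"slide": [3, -1, 0], "rot": [0, 0, 0.04], "hand": 1}
    - {"slide": [6, -1.4, 0], "rot": [0, 0, 0.08], "hand": 1}
    - {"slide": [8.5, -1.8, 0], "rot": [0, 0, 0.12], "hand": 1}

```text
t: 7.25
ee_pos: [466.6, 197.0, 225.9]
tool_rot: [-3.14, 0.001, 0.869]
contact_force: [-6.6, -2.3, 1.1]
finger_gap: 0.0
grip_force: 2.4
```

Request:
carry_out:
  targets:
    - {"slide": [3, -1, 0], "rot": [0, 0, 0.04], "hand": 1}
    - {"slide": [6, -1.4, 0], "rot": [0, 0, 0.08], "hand": 1}
    - {"slide": [8.5, -1.8, 0], "rot": [0, 0, 0.12], "hand": 1}

```text
t: 7.55
ee_pos: [470.7, 204.7, 225.8]
tool_rot: [-3.14, 0.001, 0.75]
contact_force: [-6.5, -1.2, 2.0]
finger_gap: -0.0
grip_force: 2.4
```

Run:
```python
from h import *
a=env.state()['tool_rot'][2]+np.pi/2-2*np.pi; print('arm',a)
a=(env.state()['tool_rot'][2]-1.5*np.pi)
rows([pegS(a-d,19) for d in (0,.12,.24)])
f=grab('top'); save(f,'top1')
```

```text
arm -3.9628600881758107
t 7.55 p [470.7 204.7 225.8] rot [-3.14e+00  1.00e-03  7.50e-01] F [-6.5 -1.2  2. ] q6 2.64
[2, 1, 0] [0, 0, np.float64(-0.0)]
[10, -1, 0] [0, 0, np.float64(0.12)]
[19, -1, 0] [0, 0, np.float64(0.24)]
```

View pics/top1.png

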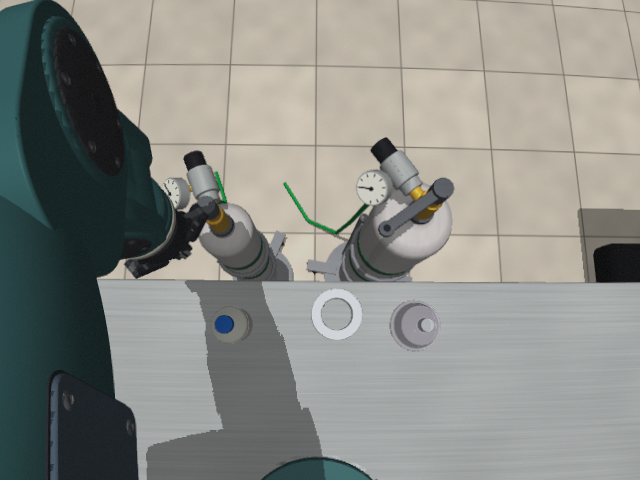

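The top view shows the gripper at about (185,235) beside the small spindle at (207,205). The large key and the three loose things have not moved. I'll keep pushing.

Request:
carry_out:
  targets:
    - {"slide": [3, -1, 0], "rot": [0, 0, 0.04], "hand": 1}
    - {"slide": [6, -1.2, 0], "rot": [0, 0, 0.08], "hand": 1}
    - {"slide": [9, -1.5, 0], "rot": [0, 0, 0.12], "hand": 1}

```text
t: 7.9
ee_pos: [476.2, 211.9, 225.8]
tool_rot: [-3.14, 0.002, 0.63]
contact_force: [-6.2, -0.2, 1.1]
finger_gap: -0.0
grip_force: 2.5
```

Request:
carry_out:
  targets:
    - {"slide": [3, -1, 0], "rot": [0, 0, 0.04], "hand": 1}
    - {"slide": [6, -1.2, 0], "rot": [0, 0, 0.08], "hand": 1}
    - {"slide": [9, -1.5, 0], "rot": [0, 0, 0.12], "hand": 1}

```text
t: 8.2
ee_pos: [482.6, 218.5, 225.8]
tool_rot: [-3.14, 0.002, 0.51]
contact_force: [-5.6, 0.3, 0.9]
finger_gap: 0.0
grip_force: 2.5
```

Request:
carry_out:
  targets:
    - {"slide": [3, -1, 0], "rot": [0, 0, 0.04], "hand": 1}
    - {"slide": [6, -1.2, 0], "rot": [0, 0, 0.08], "hand": 1}
    - {"slide": [9, -1.5, 0], "rot": [0, 0, 0.12], "hand": 1}

```text
t: 8.5
ee_pos: [489.7, 224.3, 225.8]
tool_rot: [-3.14, 0.002, 0.39]
contact_force: [-7.3, 1.4, 0.9]
finger_gap: -0.2
grip_force: 2.6
```

Run:
```python
from h import *
w=env.state()['tool_rot'][2]; a=w-1.5*np.pi
def t(d):
    x,y,z,_=pegS(a-d,8+11*np.cos(d)+13*np.sin(d)); return x,y,226,w
rows([t(d) for d in (0,.1,.2,.3,.4,.5,.6)])
```

```text
t 8.5 p [489.7 224.3 225.8] rot [-3.14e+00  2.00e-03  3.90e-01] F [-7.3  1.4  0.9] q6 3.03
[0, 0, 0] [0, 0, np.float64(-0.0)]
[6, -1, 0] [0, 0, np.float64(-0.0)]
[12, -3, 0] [0, 0, np.float64(-0.0)]
[19, -3, 0] [0, 0, np.float64(-0.0)]
[25, -3, 0] [0, 0, np.float64(-0.0)]
[32, -3, 0] [0, 0, np.float64(-0.0)]
[39, -1, 0] [0, 0, np.float64(-0.0)]
```

Request:
carry_out:
  targets:
    - {"slide": [2, 0, 0], "rot": [0, 0, 0], "hand": 1}
    - {"slide": [4, -1, 0], "rot": [0, 0, 0], "hand": 1}
    - {"slide": [6, -1, 0], "rot": [0, 0, 0], "hand": 1}
    - {"slide": [8, -2, 0], "rot": [0, 0, 0], "hand": 1}

```text
t: 8.9
ee_pos: [491.3, 225.8, 225.2]
tool_rot: [3.138, 0.015, 0.39]
contact_force: [-47.9, -39.1, 32.2]
finger_gap: 0.0
grip_force: 29.5
```

The stop is reached: 62 N sideways with no further movement. I'll back away and lift.

Request:
carry_out:
  targets:
    - {"slide": [4, -1, 0], "rot": [0, 0, 0], "hand": 1}
    - {"slide": [0, 0, 0], "rot": [0, 0, 0], "hand": 1}
    - {"slide": [-15, 0, 0], "rot": [0, 0, 0], "hand": 1}
    - {"slide": [-35, 0, 0], "rot": [0, 0, 0], "hand": 1}
    - {"slide": [-35, 0, -40], "rot": [0, 0, 0], "hand": 1}
    - {"slide": [-35, 0, -80], "rot": [0, 0, 0], "hand": 1}
    - {"slide": [-35, 0, -125], "rot": [0, 0, 0], "hand": 1}
    - {"slide": [-35, 0, -125], "rot": [0, 0, 0], "hand": 1}

```text
t: 9.7
ee_pos: [465.9, 216.1, 356.3]
tool_rot: [3.141, -0.008, 0.391]
contact_force: [1.3, 0.1, -1.2]
finger_gap: 0.0
grip_force: 0.0
```

Run:
```python
from h import *
x,y,z,w=pegL(A0L,-40); print(x,y,w)
rows([(400,50,360,0.4),(x,y,360,w)])
```

```text
533.1041823055743 -76.29005391162116 0.6522036732051033
t 9.7 p [465.9 216.1 356.3] rot [ 3.141 -0.008  0.391] F [ 1.3  0.1 -1.2] q6 3.03
[-124, 128, -5] [0, 0, np.float64(-0.01)]
[-49, 296, -4] [0, 0, np.float64(-0.26)]
```

Request:
carry_out:
  targets:
    - {"slide": [-6, 37, -4], "rot": [0, 0, -0.04], "hand": 1}
    - {"slide": [-12, 74, -4], "rot": [0, 0, -0.08], "hand": 1}
    - {"slide": [-18, 111, -4], "rot": [0, 0, -0.12], "hand": 1}
    - {"slide": [-24, 148, -4], "rot": [0, 0, -0.16], "hand": 1}
    - {"slide": [-30, 185, -4], "rot": [0, 0, -0.2], "hand": 1}
    - {"slide": [-36, 222, -4], "rot": [0, 0, -0.24], "hand": 1}
    - {"slide": [-43, 260, -4], "rot": [0, 0, -0.26], "hand": 1}
    - {"slide": [-49, 296, -4], "rot": [0, 0, -0.26], "hand": 1}
    - {"slide": [-49, 296, -4], "rot": [0, 0, -0.26], "hand": 1}
    - {"slide": [-49, 296, -4], "rot": [0, 0, -0.26], "hand": 1}

```text
t: 10.7
ee_pos: [532.2, -77.1, 354.5]
tool_rot: [-3.141, 0.0, 0.649]
contact_force: [0.0, -0.7, 0.7]
finger_gap: -0.1
grip_force: 0.0
```

Run:
```python
from h import *
x,y,z,w=pegL(A0L,-40)
rows([(x,y,z,w)])
f=grab('top'); save(f,'top2')
im=cv2.cvtColor(f['frame'],cv2.COLOR_RGB2BGR)[120:360,140:480]
cv2.imwrite('pics/top2c.png',cv2.resize(im,None,fx=2.3,fy=2.3,interpolation=cv2.INTER_CUBIC))
```

```text
t 10.7 p [532.2 -77.1 354.5] rot [-3.141  0.     0.649] F [ 0.  -0.7  0.7] q6 2.2
[1, 0, 64] [0, 0, np.float64(-0.0)]
```

View pics/top2c.png

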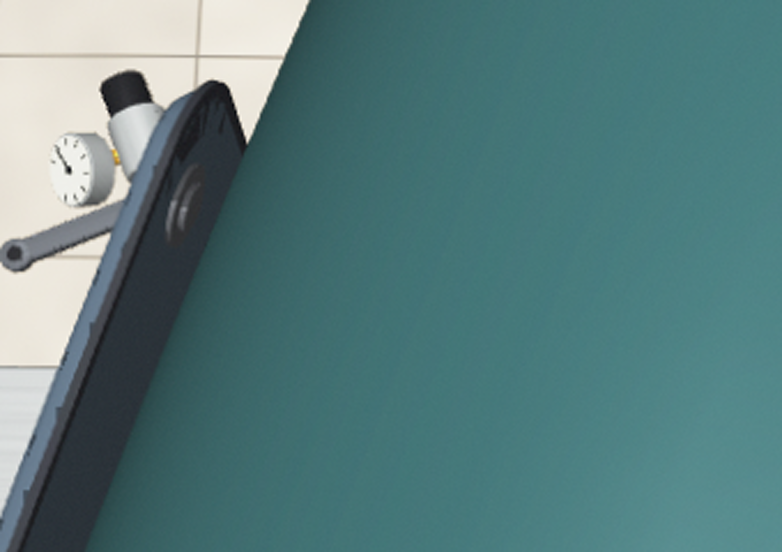

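The crop shows the small arm's end at about (13,253) in the crop, which is (146,230) in the full frame. That is where the stop was felt, so it is shut. Next is the large key.

Request:
carry_out:
  targets:
    - {"slide": [1, 0, 30], "rot": [0, 0, 0], "hand": 1}
    - {"slide": [1, 0, 55], "rot": [0, 0, 0], "hand": 1}
    - {"slide": [1, 0, 64], "rot": [0, 0, 0], "hand": 1}
    - {"slide": [1, 0, 64], "rot": [0, 0, 0], "hand": 1}
    - {"slide": [-8, 0, 64], "rot": [0, 0, 0], "hand": 1}
    - {"slide": [-14, 0, 64], "rot": [0, 0, 0], "hand": 1}
    - {"slide": [-14, 0, 64], "rot": [0, 0, 0], "hand": 1}

```text
t: 11.45
ee_pos: [520.9, -85.9, 291.9]
tool_rot: [3.14, -0.001, 0.649]
contact_force: [0.3, -0.2, 0.2]
finger_gap: -0.1
grip_force: 0.0
```

Run:
```python
from h import *
rows([pegL(A0L+d,-19) for d in np.arange(0,.67,.06)])
```

```text
t 11.45 p [520.9 -85.9 291.9] rot [ 3.14e+00 -1.00e-03  6.49e-01] F [ 0.3 -0.2  0.2] q6 2.17
[-5, 0, 1] [0, 0, np.float64(-0.0)]
[-10, -1, 1] [0, 0, np.float64(-0.06)]
[-14, -2, 1] [0, 0, np.float64(-0.12)]
[-18, -2, 1] [0, 0, np.float64(-0.18)]
[-23, -3, 1] [0, 0, np.float64(-0.24)]
[-27, -3, 1] [0, 0, np.float64(-0.3)]
[-31, -2, 1] [0, 0, np.float64(-0.36)]
[-36, -2, 1] [0, 0, np.float64(-0.42)]
[-40, -1, 1] [0, 0, np.float64(-0.48)]
[-44, 0, 1] [0, 0, np.float64(-0.54)]
[-48, 1, 1] [0, 0, np.float64(-0.6)]
[-52, 3, 1] [0, 0, np.float64(-0.66)]
```

Request:
carry_out:
  targets:
    - {"slide": [-3, 0, 0], "rot": [0, 0, 0], "hand": 1}
    - {"slide": [-6, 0, 0], "rot": [0, 0, 0], "hand": 1}
    - {"slide": [-10, -1, 0], "rot": [0, 0, -0.06], "hand": 1}
    - {"slide": [-14, -2, 0], "rot": [0, 0, -0.12], "hand": 1}
    - {"slide": [-18, -2, 0], "rot": [0, 0, -0.18], "hand": 1}
    - {"slide": [-23, -3, 0], "rot": [0, 0, -0.24], "hand": 1}
    - {"slide": [-27, -3, 0], "rot": [0, 0, -0.3], "hand": 1}
    - {"slide": [-31, -2, 0], "rot": [0, 0, -0.36], "hand": 1}
    - {"slide": [-36, -2, 0], "rot": [0, 0, -0.42], "hand": 1}
    - {"slide": [-40, -1, 0], "rot": [0, 0, -0.48], "hand": 1}
    - {"slide": [-44, 0, 0], "rot": [0, 0, -0.54], "hand": 1}

```text
t: 12.55
ee_pos: [485.9, -111.6, 291.0]
tool_rot: [-3.141, -0.001, 1.193]
contact_force: [-1.2, 6.2, 2.4]
finger_gap: -0.1
grip_force: 2.5
```

Run:
```python
from h import *
rows([pegL(A0L+.54+d,-19) for d in np.arange(0,.67,.06)])
```

```text
t 12.55 p [ 485.9 -111.6  291. ] rot [-3.141e+00 -1.000e-03  1.193e+00] F [-1.2  6.2  2.4] q6 1.56
[-1, 0, 0] [0, 0, np.float64(0.0)]
[-5, -1, 0] [0, 0, np.float64(-0.06)]
[-10, -2, 0] [0, 0, np.float64(-0.12)]
[-14, -2, 0] [0, 0, np.float64(-0.18)]
[-18, -2, 0] [0, 0, np.float64(-0.24)]
[-23, -2, 0] [0, 0, np.float64(-0.3)]
[-27, -2, 0] [0, 0, np.float64(-0.36)]
[-31, -1, 0] [0, 0, np.float64(-0.42)]
[-36, -1, 0] [0, 0, np.float64(-0.48)]
[-40, 0, 0] [0, 0, np.float64(-0.54)]
[-44, 2, 0] [0, 0, np.float64(-0.6)]
[-48, 3, 0] [0, 0, np.float64(-0.66)]
```

Request:
carry_out:
  targets:
    - {"slide": [-5, -1, 0], "rot": [0, 0, -0.06], "hand": 1}
    - {"slide": [-9, -2, 0], "rot": [0, 0, -0.12], "hand": 1}
    - {"slide": [-13, -2, 0], "rot": [0, 0, -0.18], "hand": 1}
    - {"slide": [-17, -2, 0], "rot": [0, 0, -0.24], "hand": 1}
    - {"slide": [-22, -2, 0], "rot": [0, 0, -0.3], "hand": 1}
    - {"slide": [-26, -2, 0], "rot": [0, 0, -0.36], "hand": 1}
    - {"slide": [-30, -1, 0], "rot": [0, 0, -0.42], "hand": 1}
    - {"slide": [-35, -1, 0], "rot": [0, 0, -0.48], "hand": 1}
    - {"slide": [-39, 0, 0], "rot": [0, 0, -0.54], "hand": 1}
    - {"slide": [-43, 2, 0], "rot": [0, 0, -0.6], "hand": 1}
    - {"slide": [-47, 3, 0], "rot": [0, 0, -0.66], "hand": 1}

```text
t: 13.65
ee_pos: [471.0, -156.3, 290.7]
tool_rot: [-3.141, -0.002, 1.852]
contact_force: [-2.5, 5.9, 1.1]
finger_gap: 0.3
grip_force: 2.4
```

Run:
```python
from h import *
rows([pegL(A0L+1.2+d,-19) for d in np.arange(0,.67,.06)])
```

```text
t 13.65 p [ 471.  -156.3  290.7] rot [-3.141e+00 -2.000e-03  1.852e+00] F [-2.5  5.9  1.1] q6 0.8
[-1, 0, 0] [0, 0, np.float64(0.0)]
[-5, -1, 0] [0, 0, np.float64(-0.06)]
[-10, -2, 0] [0, 0, np.float64(-0.12)]
[-14, -2, 0] [0, 0, np.float64(-0.18)]
[-18, -2, 0] [0, 0, np.float64(-0.24)]
[-23, -2, 0] [0, 0, np.float64(-0.3)]
[-27, -2, 0] [0, 0, np.float64(-0.36)]
[-31, -2, 0] [0, 0, np.float64(-0.42)]
[-36, -1, 0] [0, 0, np.float64(-0.48)]
[-40, 0, 0] [0, 0, np.float64(-0.54)]
[-44, 2, 0] [0, 0, np.float64(-0.6)]
[-48, 3, 0] [0, 0, np.float64(-0.66)]
```

Request:
carry_out:
  targets:
    - {"slide": [-5, -1, 0], "rot": [0, 0, -0.06], "hand": 1}
    - {"slide": [-9, -2, 0], "rot": [0, 0, -0.12], "hand": 1}
    - {"slide": [-13, -2, 0], "rot": [0, 0, -0.18], "hand": 1}
    - {"slide": [-17, -2, 0], "rot": [0, 0, -0.24], "hand": 1}
    - {"slide": [-22, -2, 0], "rot": [0, 0, -0.3], "hand": 1}
    - {"slide": [-26, -2, 0], "rot": [0, 0, -0.36], "hand": 1}
    - {"slide": [-30, -1, 0], "rot": [0, 0, -0.42], "hand": 1}
    - {"slide": [-35, -1, 0], "rot": [0, 0, -0.48], "hand": 1}
    - {"slide": [-39, 0, 0], "rot": [0, 0, -0.54], "hand": 1}
    - {"slide": [-43, 2, 0], "rot": [0, 0, -0.6], "hand": 1}
    - {"slide": [-47, 3, 0], "rot": [0, 0, -0.66], "hand": 1}

```text
t: 14.75
ee_pos: [486.7, -200.9, 290.7]
tool_rot: [-3.141, -0.002, 2.512]
contact_force: [-4.4, 2.9, 0.7]
finger_gap: -0.0
grip_force: 2.5
```

Run:
```python
from h import *
rows([pegL(A0L+1.86+d,-19) for d in np.arange(0,.67,.06)])
```

```text
t 14.75 p [ 486.7 -200.9  290.7] rot [-3.141e+00 -2.000e-03  2.512e+00] F [-4.4  2.9  0.7] q6 0.08
[-1, 0, 0] [0, 0, np.float64(-0.0)]
[-5, -1, 0] [0, 0, np.float64(-0.06)]
[-9, -2, 0] [0, 0, np.float64(-0.12)]
[-14, -3, 0] [0, 0, np.float64(-0.18)]
[-18, -3, 0] [0, 0, np.float64(-0.24)]
[-22, -3, 0] [0, 0, np.float64(-0.3)]
[-27, -2, 0] [0, 0, np.float64(-0.36)]
[-31, -2, 0] [0, 0, np.float64(-0.42)]
[-35, -1, 0] [0, 0, np.float64(-0.48)]
[-40, 0, 0] [0, 0, np.float64(-0.54)]
[-44, 1, 0] [0, 0, np.float64(-0.6)]
[-48, 3, 0] [0, 0, np.float64(-0.66)]
```

Request:
carry_out:
  targets:
    - {"slide": [-5, -1, 0], "rot": [0, 0, -0.06], "hand": 1}
    - {"slide": [-9, -2, 0], "rot": [0, 0, -0.12], "hand": 1}
    - {"slide": [-13, -2, 0], "rot": [0, 0, -0.18], "hand": 1}
    - {"slide": [-17, -3, 0], "rot": [0, 0, -0.24], "hand": 1}
    - {"slide": [-22, -3, 0], "rot": [0, 0, -0.3], "hand": 1}
    - {"slide": [-26, -2, 0], "rot": [0, 0, -0.36], "hand": 1}
    - {"slide": [-30, -2, 0], "rot": [0, 0, -0.42], "hand": 1}
    - {"slide": [-35, -1, 0], "rot": [0, 0, -0.48], "hand": 1}
    - {"slide": [-39, 0, 0], "rot": [0, 0, -0.54], "hand": 1}
    - {"slide": [-43, 1, 0], "rot": [0, 0, -0.6], "hand": 1}
    - {"slide": [-47, 3, 0], "rot": [0, 0, -0.66], "hand": 1}

```text
t: 15.85
ee_pos: [526.5, -226.8, 290.7]
tool_rot: [-3.141, -0.002, -3.111]
contact_force: [-6.8, -5.0, -0.5]
finger_gap: -0.0
grip_force: 2.9
```

Run:
```python
from h import *
rows([pegL(A0L+2.52+d,-19) for d in np.arange(0,.67,.06)])
```

```text
t 15.85 p [ 526.5 -226.8  290.7] rot [-3.141e+00 -2.000e-03 -3.111e+00] F [-6.8 -5.  -0.5] q6 -0.58
[0, 0, 0] [0, 0, np.float64(-0.0)]
[-5, -1, 0] [0, 0, np.float64(-0.06)]
[-9, -2, 0] [0, 0, np.float64(-0.12)]
[-13, -2, 0] [0, 0, np.float64(-0.18)]
[-18, -2, 0] [0, 0, np.float64(-0.24)]
[-22, -2, 0] [0, 0, np.float64(-0.3)]
[-26, -2, 0] [0, 0, np.float64(-0.36)]
[-31, -2, 0] [0, 0, np.float64(-0.42)]
[-35, -1, 0] [0, 0, np.float64(-0.48)]
[-39, 0, 0] [0, 0, np.float64(-0.54)]
[-43, 2, 0] [0, 0, np.float64(-0.6)]
[-47, 3, 0] [0, 0, np.float64(-0.66)]
```

Request:
carry_out:
  targets:
    - {"slide": [-5, -1, 0], "rot": [0, 0, -0.06], "hand": 1}
    - {"slide": [-9, -2, 0], "rot": [0, 0, -0.12], "hand": 1}
    - {"slide": [-13, -2, 0], "rot": [0, 0, -0.18], "hand": 1}
    - {"slide": [-18, -2, 0], "rot": [0, 0, -0.24], "hand": 1}
    - {"slide": [-22, -2, 0], "rot": [0, 0, -0.3], "hand": 1}
    - {"slide": [-26, -2, 0], "rot": [0, 0, -0.36], "hand": 1}
    - {"slide": [-31, -2, 0], "rot": [0, 0, -0.42], "hand": 1}
    - {"slide": [-35, -1, 0], "rot": [0, 0, -0.48], "hand": 1}
    - {"slide": [-39, 0, 0], "rot": [0, 0, -0.54], "hand": 1}
    - {"slide": [-43, 2, 0], "rot": [0, 0, -0.6], "hand": 1}
    - {"slide": [-44, 2, 0], "rot": [0, 0, -0.62], "hand": 1}
    - {"slide": [-44, 2, 0], "rot": [0, 0, -0.62], "hand": 1}

```text
t: 17.05
ee_pos: [570.8, -223.4, 290.7]
tool_rot: [3.141, -0.001, -2.494]
contact_force: [-3.2, -3.4, -1.7]
finger_gap: 0.1
grip_force: 2.1
```

Request:
carry_out:
  targets:
    - {"slide": [5, 0, 0], "rot": [0, 0, 0], "hand": 1}
    - {"slide": [25, 0, 0], "rot": [0, 0, 0], "hand": 1}
    - {"slide": [25, 0, 0], "rot": [0, 0, 0], "hand": 1}
    - {"slide": [25, 0, -40], "rot": [0, 0, 0], "hand": 1}
    - {"slide": [25, 0, -80], "rot": [0, 0, 0], "hand": 1}
    - {"slide": [25, 0, -80], "rot": [0, 0, 0], "hand": 1}

```text
t: 17.65
ee_pos: [551.9, -238.4, 375.8]
tool_rot: [-3.135, 0.003, -2.494]
contact_force: [-0.2, 0.2, -0.3]
finger_gap: 0.2
grip_force: 0.0
```

Run:
```python
from h import *
rows([(380,-420,370,-2.5)])
```

```text
t 17.65 p [ 551.9 -238.4  375.8] rot [-3.135e+00  3.000e-03 -2.494e+00] F [-0.2  0.2 -0.3] q6 -1.19
[247, -41, 5] [0, 0, np.float64(0.01)]
```

Request:
carry_out:
  targets:
    - {"slide": [40, -7, 0], "rot": [0, 0, 0], "hand": 1}
    - {"slide": [80, -14, 0], "rot": [0, 0, 0], "hand": 1}
    - {"slide": [120, -20, 0], "rot": [0, 0, 0], "hand": 1}
    - {"slide": [160, -27, 0], "rot": [0, 0, 0], "hand": 1}
    - {"slide": [200, -34, 0], "rot": [0, 0, 0], "hand": 1}
    - {"slide": [247, -41, 0], "rot": [0, 0, 0], "hand": 1}
    - {"slide": [247, -41, 0], "rot": [0, 0, 0], "hand": 1}
    - {"slide": [247, -41, 0], "rot": [0, 0, 0], "hand": 1}
    - {"slide": [247, -41, 0], "rot": [0, 0, 0], "hand": 1}

```text
t: 18.55
ee_pos: [379.5, -419.5, 370.8]
tool_rot: [3.142, 0.0, -2.493]
contact_force: [-0.2, -0.5, -0.6]
finger_gap: 0.2
grip_force: 0.0
```

Run:
```python
from h import *
f=grab('top'); save(f,'top3'); print(env.state()['ee_pos'])
e=plane(f,(146,230),180); print('small arm',np.arctan2(*(e[:2]-S)[::-1]))
```

```text
[ 379.68519407 -419.26219322  370.82640469]
small arm 1.9575995036191516
```

View pics/top3.png

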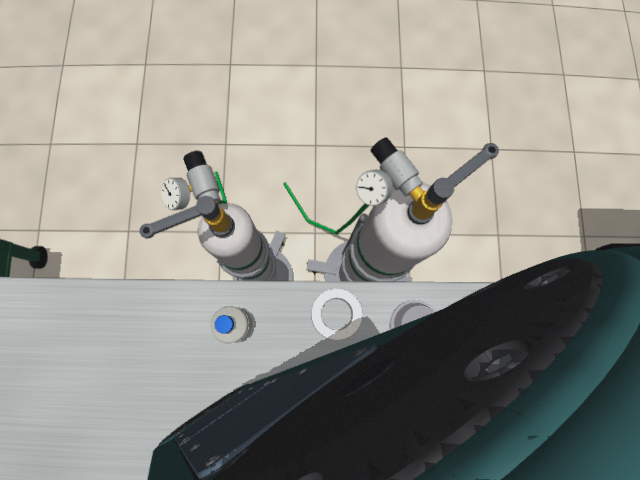

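The large arm now ends at (491,151), opposite its start at (386,230). The small arm ends at (146,230), at its stop. The bottle at (230,324) and the tape at (336,314) are where they were, and the visible part of the mask is too. I'll hand in.

```bash
python3 -c "
from h import *
print(env.job_done())"
```

```text
the job is handed in; nothing more can be done
None
```

The job is handed in, with no verdict returned: the small cylinder's key is shut against its stop, the large cylinder's key is open by about half a turn, and the bottle, tape and mask were never touched.

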